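# File the sanded templates by shape

### The job

Sort the three freshly sanded templates from the sloping ledge into the filing racks: the two arched ones each into its own slot of the narrow two-slot rack, the square one into the single-slot wide rack. Push each one past the sprung roller until it sits fully home on the slot's floor, let go, and do not disturb the other things on the bench.

Things in the scene. Friction and masses are not known exactly. Their poses are not given: they have to be found in the camera images.
- arch_a: One of two equal arched templates: light wood panel 60 mm wide, 12 thick, 130 tall, half-round top (30 mm radius), about 75 g. Origin: centre of its foot; z up its height, y along its width, x through its thickness, away from the robot. It starts standing loose on the ledge, leaning 25 degrees from vertical with its top towards the robot, foot 22 mm above the bench.
- arch_b: The other arched template, equal to arch_a; same frame and kind of start.
- square: The square template: light wood panel with square corners, 100 mm wide, 12 thick, 130 tall, about 120 g. Frame and kind of start as arch_a.
- ledge: Fixed dark wooden ledge, 370 mm long; the templates stand on it side by side in any order, flat against its front board, centres 103 to 127 mm apart. Origin: on the bench below the row of feet; x away from the robot, y along the row. Along its 25 degree lean the front board rises 75 mm above the feet, the back lip 25; the gap is 18 mm, so templates lift out freely along the lean.
- narrow_rack: Fixed dark wooden rack with two slots side by side, each 68 mm wide, 75 mm apart, for the arched templates; 157 mm long; left or right of the wide rack. Origin on the bench below the slot floors; its frame is upright: z up, x away from the robot, y along the slots. Slots lean 35 degrees, mouth towards the robot: the way in is (sin 35, 0, -cos 35) in this frame.
- wide_rack: Fixed dark wooden rack with a single slot 108 mm wide, for the square template; 126 mm long. Frame, lean, boards and roller as the narrow rack. In both racks, measured along the lean, the front board (robot side) rises 75 mm above the slot floor, the back board 60 mm, end and dividing walls 58 mm; boards are 10 mm thick, walls 7 to 9 mm.
- narrow_rack_slot0 (a point): Middle of the floor of the narrow rack's right-hand slot (seen from the robot), 22 mm above the bench, midway between front and back boards, which stand 14 mm apart for the 12 mm templates; a template is home when its origin is here, standing along the 35 degree lean. Axes as the rack's upright frame.
- narrow_rack_slot1 (a point): Same for the narrow rack's left-hand slot. Every slot has a sprung rubber roller in its back board, at mid-width, 30 mm above the floor, 24 mm long, standing 3.5 mm into the gap. It presses the template to the front board with about 5 N, so a template let go early sticks: push it on (about 5 to 20 N) until it is felt to stop on the floor.
- wide_rack_slot0 (a point): Same point for the wide rack's only slot.
- wax_tin: Bystander: a bare metal tin, 32 mm diameter, 34 mm tall, between the two filing racks. Loose; origin at its underside or middle.
- sanding_block: Bystander: a cork sanding block 60 x 110 x 31 mm, flat on the bench right of the ledge. Loose; origin at its underside or middle.
- screwdriver: Bystander: a screwdriver lying on the bench at the right. Loose; origin at its underside or middle.
- mallet: Bystander: a hammer lying on the bench at the left. Loose; origin at its underside or middle.
- glue: Bystander: a white glue bottle, 60 mm diameter, 160 mm tall, standing at the left. Loose; origin at its underside or middle.
- tape_roll: Bystander: a roll of paper tape, 100 mm diameter, 25 mm tall, lying flat at the right. Loose; origin at its underside or middle.
- mug: Bystander: a blue mug, 76 mm diameter, 90 mm tall, at the far right. Loose; origin at its underside or middle.
Not all that is in view belongs to the job. What is shaped like the arch_a but pink or purple is not meant. What is shaped like the square but blue is not meant.

How it is judged:
At the end, for the whole second after the job is handed in: Both arched templates stand in the narrow rack, one in each slot, and the square one in the wide rack: the middle of each template's foot within 7.5 mm of the middle of its slot's floor and less than 4 mm above it, leaning 31 to 39 degrees from vertical, at rest and let go ((((distance between arch_a and narrow_rack_slot0 below 0.0075 m and z of arch_a in the frame of narrow_rack_slot0 below 0.004 m and angle between arch_a's own z axis and vertical between 0.54 and 0.68 rad and linear speed of arch_a below 0.02 m/s) and (distance between arch_b and narrow_rack_slot1 below 0.0075 m and z of arch_b in the frame of narrow_rack_slot1 below 0.004 m and angle between arch_b's own z axis and vertical between 0.54 and 0.68 rad and linear speed of arch_b below 0.02 m/s)) or ((distance between arch_a and narrow_rack_slot1 below 0.0075 m and z of arch_a in the frame of narrow_rack_slot1 below 0.004 m and angle between arch_a's own z axis and vertical between 0.54 and 0.68 rad and linear speed of arch_a below 0.02 m/s) and (distance between arch_b and narrow_rack_slot0 below 0.0075 m and z of arch_b in the frame of narrow_rack_slot0 below 0.004 m and angle between arch_b's own z axis and vertical between 0.54 and 0.68 rad and linear speed of arch_b below 0.02 m/s))) and distance between square and wide_rack_slot0 below 0.0075 m and z of square in the frame of wide_rack_slot0 below 0.004 m and angle between square's own z axis and vertical between 0.54 and 0.68 rad and linear speed of square below 0.02 m/s); the robot touches nothing.
It fails at once if one of the other loose things (tin, sanding block, screwdriver, hammer, glue, tape, mug) is shifted by more than 25 mm (distance of any of wax_tin, sanding_block, screwdriver, mallet, glue, tape_roll, mug from where it was at the start of the episode above 0.025 m).
It also fails if it takes over 72 s, if anything falls off the work surface, if the arm or the gripper's body presses on something with over 40 N, if the wrist force passes 120 N, or if a joint passes its speed limit or range.

### The arm

A 6-joint arm with a two-finger parallel gripper is mounted at the origin on the work surface. World frame = base frame: x ahead of the robot, y to its left, z up, the work surface at z = 0. Lengths are in m, angles in rad, forces in N, time in s.
With the tool pointing down it reaches from about 0.375 to 0.975 m from the base axis. Payload 3.8 kg.
Tool frame: the origin (TCP) lies on the centre line of the jaws, within the pads' length; the fingertips stand 17 mm ahead of it and the grasp point (between the pads) lies 2 mm behind it (bot.tip_extent is the distance from the TCP to the fingertips, in m); z points along the fingers, y is the line along which they close (so a half turn about z gives the same grasp; the last joint's range is limited). The gripper opens to 85 mm and grips with 20 to 120 N. Pads are 22 mm wide; open, the fingers measure 114 mm over their backs; the gripper's body (76 mm by 85 mm) begins 54 mm behind the grasp point. The pads swing forward as they close: fully open they stand 13 mm farther back than shut.
Start: joints at [1.222, 0.264, 1.604, -0, 1.274, -0.037], TCP at [0.207, 0.642, 0.248] pointing down, gripper open.
Joint ranges: [-2.63, 2.63], [-0.94, 2.18], [0.31, 2.57], [-1.31, 4.45], [0, 2.66], [-2.55, 2.55]. Speed limits (rad/s): [2.57, 2.57, 3.14, 3.14, 3.14, 3.14].

### API

Orientations are given as a rotation vector (axis times angle).
In Python, from workcell import readout, read_camera, finish_job, bot gives the robot as it stands.
- The arm moves only by the tool jog_arm, never from a script. Its argument "deltas" is one flat list of numbers, 7 for each row, row after row: the shift along the tool's x, y, z in m, then the turn, a rotation vector about the tool's x, y, z in degrees, then the gripper command: -1 is shut, 1 is fully open, values between are in proportion. A call has 1 to 8 rows; each row is the pose to reach, as a shift and turn from the pose commanded when the call began, along the tool's axes at that moment; what a row does not reach only later rows make up. A row lasts 1/10 s, in which the tool goes at most 50 mm and 8.59 degrees, less where a joint would pass 70% of its speed; a pose out of reach is approached as far as the arm can. A call with a gripper value outside its range is refused whole. The fingers move at their own pace and stop on an object; "squeeze" is the grip in N (left out, the last holds). Time passes only in rows, so rows that repeat a pose let the fingers close. It gives the time, the measured TCP pose, the force, the opening and the grip force at its end, in the units of the state.
- readout.read_state(): the state, without advancing time (a new reading comes with each control period).
- read_camera(name): name is "scene" or "side" or "wrist"; returns a dict with "color" (480x640x3 uint8, blue, green, red), "fx", "fy", "cx", "cy" (pixels), "dist" ([k1, k2, p1, p2, k3] as OpenCV has them; the pictures are not rectified), "origin" and "attitude" of the camera in the world. Camera axes: x right, y down, z forward; pixel columns grow to the right and rows downward; lengths in m; the calibration is good to about 2 mm. A picture is of the moment at which its call begins. There is no depth.
- finish_job(): hands the job in; it is judged then, once.
The state is a dict: "time": time; "q": joint angles; "joint_vel": joint speeds; "joint_torque": joint torques, N m; "tool_pos": TCP position; "tcp_rot": TCP orientation; "wrist_force": force on the tool from outside, world axes, zero at the start; "torque": the same for the moment, N m; "width": opening from 0.0 (shut) to 1.0 (fully open); "grip_force": force on a finger pad.
Only numpy, scipy, OpenCV 4.12 (cv2) and the standard library are available. Lean on these libraries where they do the work, as an engineer would, in place of code of your own. Each camera call takes 0.05 s, during which the arm holds its last target. There are 200 camera calls.

## Working session

There is one attempt and no reset: what is moved stays moved. The work goes in short steps, Python scripts to look and compute and a tool call to move; the robot and the scene stay as the last step left them, time stands still between calls to the robot, and variables do not carry over. Pictures are saved under pics/ and viewed, at most 10 in all, crops included, and the job is handed in when it is done.

Besides the shell and the picture viewer there is one more tool, called after ">>>" as name(argument=value, ...) on one line, values as JSON. jog_arm: Moves the arm, as the interface text tells. Its arguments: {"type":"object","properties":{"deltas":{"type":"array"},"squeeze":{"type":"number"}},"required":["deltas"]}

```bash
ls; mkdir -p pics
cat > h.py <<'E'
import numpy as np,cv2
from workcell import readout, read_camera, finish_job, bot
from scipy.spatial.transform import Rotation as R
E
python3 - <<'E'
from h import *
import pickle
D={n:read_camera(n) for n in("scene","side")}
pickle.dump(D,open('d.pkl','wb'))
for n,d in D.items():
    cv2.imwrite(f'pics/{n}1.png',d['color']); print(n,{k:np.round(v,4).tolist() for k,v in d.items() if k!='color'})
s=readout.read_state();print({k:np.round(v,3).tolist() for k,v in s.items()})
E
```

```text
pics
scene {'fx': 501.399, 'fy': 501.399, 'cx': 325.6203, 'cy': 247.3239, 'dist': [-0.136, 0.0, 0.0, 0.0, 0.0], 'origin': [1.2364, -0.1797, 0.9296], 'attitude': [-1.9248, -1.5509, 0.6178]}
side {'fx': 483.7926, 'fy': 483.7926, 'cx': 317.4191, 'cy': 236.5108, 'dist': [0.0342, 0.0, 0.0, 0.0, 0.0], 'origin': [0.1139, -0.6052, 0.8422], 'attitude': [-2.3667, 0.6137, -0.2336]}
{'time': 0.1, 'q': [1.222, 0.265, 1.605, -0.0, 1.274, -0.037], 'joint_vel': [-0.001, -0.002, -0.001, -0.001, 0.001, 0.001], 'joint_torque': [0.001, -51.671, -36.859, -0.0, 0.006, 0.0], 'tool_pos': [0.207, 0.642, 0.247], 'tcp_rot': [-0.488, -3.103, 0.003], 'wrist_force': [-0.967, -0.349, 0.97], 'torque': [0.016, -0.014, -0.022], 'grip_force': 0.0, 'width': 0.995}
```

View pics/scene1.png

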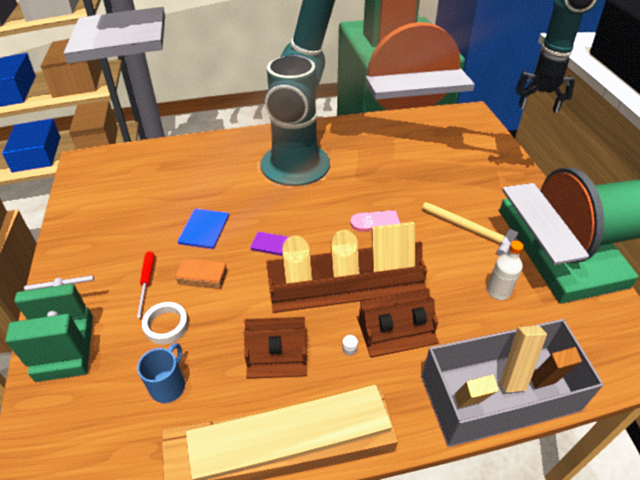

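View pics/side1.png

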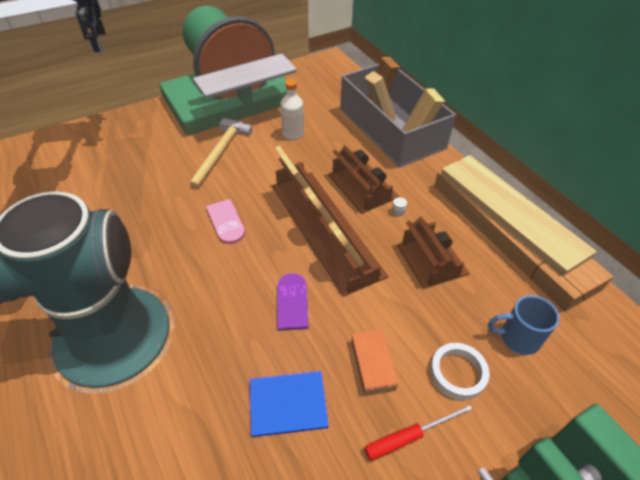

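```bash
cat >> h.py <<'E'
def ray(d,px):
    K=np.array([[d['fx'],0,d['cx']],[0,d['fy'],d['cy']],[0,0,1]])
    u=cv2.undistortPoints(np.array(px,float).reshape(-1,1,2),K,np.array(d['dist'])).reshape(-1,2)
    v=np.c_[u,np.ones(len(u))]@R.from_rotvec(d['attitude']).as_matrix().T
    return np.array(d['origin']),v/np.linalg.norm(v,axis=1)[:,None]
def onz(d,px,z):
    o,v=ray(d,px); return o+v*((z-o[2])/v[:,2])[:,None]
def proj(d,P):
    K=np.array([[d['fx'],0,d['cx']],[0,d['fy'],d['cy']],[0,0,1]])
    Rm=R.from_rotvec(d['attitude']).as_matrix().T
    return cv2.projectPoints(np.array(P,float).reshape(-1,1,3),cv2.Rodrigues(Rm)[0],-Rm@np.array(d['origin']),K,np.array(d['dist']))[0].reshape(-1,2)
def crop(img,x,y,w,h,s,name):
    c=cv2.resize(img[y:y+h,x:x+w],None,fx=s,fy=s,interpolation=cv2.INTER_CUBIC)
    for i in range(0,w,20): cv2.putText(c,str(x+i),(int(i*s),10),0,.35,(255,255,255),1);cv2.line(c,(int(i*s),12),(int(i*s),18),(255,255,255),1)
    for i in range(0,h,20): cv2.putText(c,str(y+i),(0,int(i*s)+4),0,.35,(255,255,255),1);cv2.line(c,(25,int(i*s)),(31,int(i*s)),(255,255,255),1)
    cv2.imwrite(name,c)
E
python3 - <<'E'
from h import *
import pickle
D=pickle.load(open('d.pkl','rb'))
crop(D['scene']['color'],235,215,212,165,3.6,'pics/sc2.png')
crop(D['side']['color'],265,140,206,160,3.7,'pics/si2.png')
for n,d in D.items():
    hsv=cv2.cvtColor(d['color'],cv2.COLOR_BGR2HSV)
    m=cv2.inRange(hsv,(17,60,140),(35,200,255))
    for c in cv2.findContours(m,cv2.RETR_EXTERNAL,cv2.CHAIN_APPROX_SIMPLE)[0]:
        if cv2.contourArea(c)>120: print(n,cv2.boundingRect(c),cv2.contourArea(c),cv2.approxPolyDP(c,3,True).reshape(-1,2).tolist())
E
```

```text
scene (562, 409, 78, 71) 524.0 [[639, 409], [631, 412], [562, 479], [570, 479], [639, 415]]
scene (162, 384, 231, 96) 10863.5 [[392, 425], [373, 384], [207, 426], [167, 432], [163, 437], [185, 434], [186, 438], [163, 442], [165, 460], [177, 461], [165, 463], [164, 477], [203, 479], [373, 432], [378, 434]]
scene (467, 374, 32, 24) 484.5 [[494, 376], [467, 381], [471, 397], [497, 391]]
scene (505, 325, 42, 68) 1352.0 [[537, 325], [518, 328], [524, 338], [515, 351], [517, 358], [506, 391], [524, 390], [546, 334]]
scene (283, 235, 29, 48) 1076.5 [[292, 235], [283, 246], [286, 282], [311, 279], [308, 244], [302, 237]]
scene (331, 229, 28, 48) 1050.5 [[349, 230], [339, 230], [332, 237], [334, 276], [358, 273], [357, 240]]
scene (372, 221, 43, 51) 1798.5 [[414, 222], [372, 227], [374, 271], [414, 265]]
scene (423, 202, 81, 41) 650.0 [[423, 203], [426, 210], [499, 242], [503, 238], [457, 214]]
scene (0, 131, 75, 54) 843.0 [[68, 131], [60, 132], [62, 140], [51, 167], [11, 173], [1, 159], [5, 141], [0, 142], [0, 184], [53, 176], [60, 151], [74, 148]]
scene (0, 70, 111, 48) 1557.5 [[0, 117], [34, 109], [76, 106], [88, 99], [109, 101], [109, 93], [101, 73], [95, 92], [52, 98], [42, 72], [35, 71], [38, 76], [25, 102], [0, 107]]
scene (108, 59, 12, 26) 128.0 [[110, 59], [115, 84], [119, 60]]
scene (0, 0, 87, 37) 1068.5 [[80, 0], [72, 14], [27, 22], [19, 11], [19, 3], [10, 21], [0, 27], [0, 36], [74, 24], [79, 17], [86, 16]]
side (443, 155, 154, 116) 5042.0 [[443, 168], [566, 270], [595, 253], [595, 249], [471, 155]]
side (276, 146, 23, 29) 171.5 [[277, 146], [288, 168], [297, 173]]
side (191, 126, 45, 57) 432.5 [[232, 126], [192, 182], [198, 182], [233, 134]]
side (416, 88, 29, 37) 213.5 [[433, 88], [425, 89], [427, 94], [420, 106], [427, 95], [430, 100], [416, 124], [432, 102], [444, 100]]
```

View pics/sc2.png

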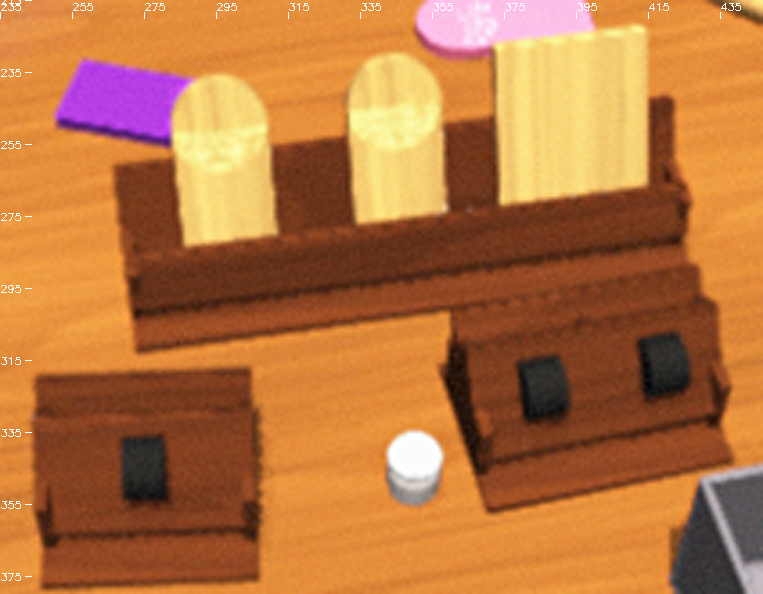

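View pics/si2.png

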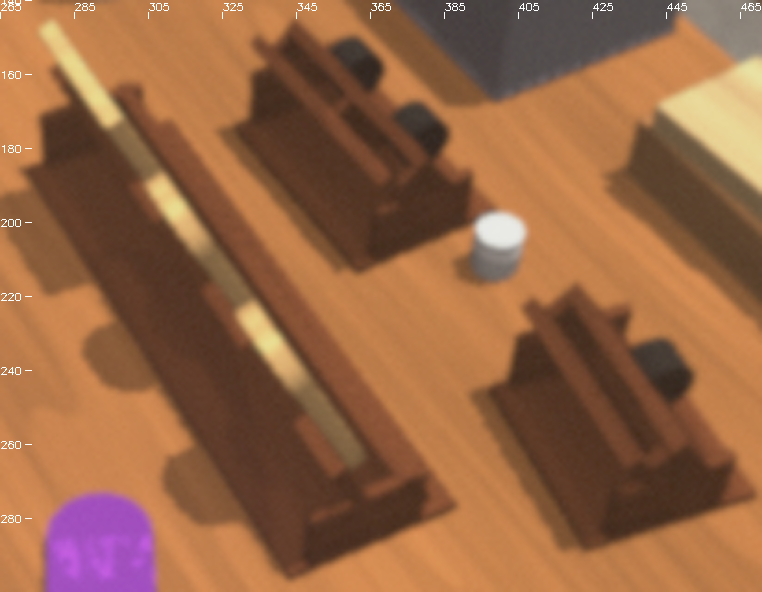

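```bash
cat > m.py <<'E'
from h import *
import pickle
D=pickle.load(open('d.pkl','rb'));S=D['scene'];T=D['side']
sc=lambda *p:[(235+a/3.6-.36,215+b/3.6-.36) for a,b in p]
si=lambda *p:[(265+a/3.7-.36,140+b/3.7-.36) for a,b in p]
def est(name,d,p,a,nn,lean):
    l=np.radians(lean);z=.022+a*np.cos(l)+nn*np.sin(l)
    P=onz(d,p,z);v=P[1]-P[0];L=np.hypot(*v[:2])
    if v[1]<0:v=-v
    yaw=np.arctan2(-v[0],v[1]);f=np.array([np.cos(yaw),np.sin(yaw)])
    F=P[:,:2].mean(0)-f*(-a*np.sin(l)+nn*np.cos(l))
    print(name,'F',F.round(4),'yaw',np.degrees(yaw).round(1),'len',L.round(4)); return F,yaw
est('sq scene',S,[(372.3,226.5),(414.5,221.5)],.13,-.006,25)
est('sq scene bot',S,[(374,271.5),(415,266)],.035,.006,25)
est('ledge scene',S,sc((115,165),(672,97)),.075,-.02,25)
est('wide front',S,sc((36,376),(250,369)),.075,-.017,35)
est('wide back',S,sc((38,415),(250,408)),.060,.007,35)
est('wide backo',S,sc((38,415),(250,408)),.060,.017,35)
est('narrow front',S,sc((450,313),(697,265)),.075,-.017,35)
est('narrow backi',S,sc((458,346),(716,302)),.060,.007,35)
est('wide front side',T,si((530,303),(633,463)),.075,-.012,35)
est('wide back side',T,si((577,290),(680,443)),.060,.012,35)
est('narrow front side',T,si((258,40),(385,182)),.075,-.012,35)
est('narrow back side',T,si((297,22),(425,160)),.060,.012,35)
for n,x in(('a',(296,236)),('b',(344.3,229.5)) ): print(n,onz(S,[x],.1373))
E
python3 m.py
```

```text
sq scene F [0.5148 0.1546] yaw -2.4 len 0.1009
sq scene bot F [0.5291 0.1472] yaw -2.3 len 0.0992
ledge scene F [0.5129 0.0407] yaw -2.6 len 0.3689
wide front F [ 0.669  -0.1568] yaw -9.6 len 0.1244
wide back F [ 0.6693 -0.1557] yaw -9.6 len 0.1209
wide backo F [ 0.6653 -0.1545] yaw -9.6 len 0.1201
narrow front F [0.6635 0.1185] yaw 1.1 len 0.1582
narrow backi F [0.6635 0.1163] yaw -0.7 len 0.1609
wide front side F [ 0.67   -0.1582] yaw -9.7 len 0.1233
wide back side F [ 0.6715 -0.1575] yaw -9.7 len 0.1196
narrow front side F [0.6633 0.1145] yaw -0.2 len 0.1552
narrow back side F [0.6666 0.1172] yaw -0.1 len 0.1539
a [[ 0.44621273 -0.06921355  0.1373    ]]
b [[0.44857773 0.04159667 0.1373    ]]
```

```bash
cat >> h.py <<'E'
LEAN={'l':25,'r':35}
def frame(yaw,lean,flip=1):
    y,l=np.radians([yaw,lean]);Rz=R.from_euler('z',y).as_matrix()
    z=Rz@[np.sin(l),0,-np.cos(l)]; n=Rz@[np.cos(l),0,np.sin(l)]
    ty=flip*n; tx=np.cross(ty,z); return np.c_[tx,ty,z]
def delta(pos,Rt,s=None):
    s=s or readout.read_state();R0=R.from_rotvec(s['tcp_rot']).as_matrix()
    dp=R0.T@(np.array(pos)-s['tool_pos']);dr=np.degrees(R.from_matrix(R0.T@Rt).as_rotvec())
    print('mm',(dp*1e3).round(1),'deg',dr.round(2)); return dp,dr
def pose(F,yaw,lean,a,flip=1,off=(0,0)):
    "TCP at height a along the lean above floor point F; off = along tool-y normal, along row"
    Rt=frame(yaw,lean,1);p=np.array([F[0],F[1],.022])-a*Rt[:,2]+off[0]*Rt[:,1]
    y=np.radians(yaw);p=p+off[1]*np.array([-np.sin(y),np.cos(y),0]);return p,frame(yaw,lean,flip)
E
python3 - <<'E'
from h import *
print([a for a in dir(bot) if a[0]!='_'],bot.tip_extent)
s=readout.read_state();print(R.from_rotvec(s['tcp_rot']).as_matrix().round(3))
for f in(1,-1):
  p,Rt=pose((.5065,-.0718),-2.4,25,.24,f);print(p.round(3),Rt.round(3));delta(p,Rt)
E
```

```text
['MotionError', 'tip_extent'] 0.017
[[-0.952  0.307 -0.001]
 [ 0.307  0.952 -0.002]
 [ 0.    -0.002 -1.   ]]
[ 0.405 -0.068  0.24 ] [[ 0.042  0.906  0.422]
 [ 0.999 -0.038 -0.018]
 [-0.     0.423 -0.906]]
mm [-406.4 -614.4    8.8] deg [-21.45 -16.17  73.3 ]
[ 0.405 -0.068  0.24 ] [[-0.042 -0.906  0.422]
 [-0.999  0.038 -0.018]
 [ 0.    -0.423 -0.906]]
mm [-406.4 -614.4    8.8] deg [  17.39  -23.07 -103.54]
```

Run:
```python
from h import *
for a in(.2,.26):
  p,Rt=pose((.5148,.1546),-2.4,25,a);print(p.round(3));delta(p,Rt)
```

```text
[0.43  0.158 0.203]
mm [-361.1 -391.7   44.6] deg [-21.45 -16.17  73.3 ]
[0.405 0.159 0.258]
mm [-336.7 -398.6   -9.8] deg [-21.45 -16.17  73.3 ]
```

>>> jog_arm(deltas=[-0.1,-0.12,-0.04,0,0,20,0.4,-0.337,-0.399,-0.01,-21.45,-16.17,73.3,0.4,-0.337,-0.399,-0.01,-21.45,-16.17,73.3,0.4,-0.337,-0.399,-0.01,-21.45,-16.17,73.3,0.4,-0.337,-0.399,-0.01,-21.45,-16.17,73.3,0.4,-0.337,-0.399,-0.01,-21.45,-16.17,73.3,0.4,-0.337,-0.399,-0.01,-21.45,-16.17,73.3,0.4,-0.337,-0.399,-0.01,-21.45,-16.17,73.3,0.4], squeeze=40)

```text
time: 0.9
tool_pos: [0.3583, 0.2717, 0.2585]
tcp_rot: [1.886, 2.125, 0.383]
wrist_force: [1.0, -0.4, 1.1]
width: 0.695
grip_force: 0.0
```

Run:
```python
from h import *
s=readout.read_state();print(s['time'],np.round(s['q'],2),np.round(s['tool_pos'],3))
p,Rt=pose((.5148,.1546),-2.4,25,.2);delta(p,Rt)
```

```text
0.9 [ 0.78 -0.38  2.24 -0.3   1.01  0.78] [0.358 0.272 0.259]
mm [-119.4   32.6   76.3] deg [-3.   -2.05  8.83]
```

>>> jog_arm(deltas=[-0.119,0.033,0.03,-3,-2.05,8.83,0.4,-0.119,0.033,0.076,-3,-2.05,8.83,0.4,-0.119,0.033,0.076,-3,-2.05,8.83,0.4,-0.119,0.033,0.076,-3,-2.05,8.83,0.4,-0.119,0.033,0.076,-3,-2.05,8.83,0.4])

```text
time: 1.4
tool_pos: [0.4307, 0.1593, 0.2028]
tcp_rot: [2.018, 1.938, 0.424]
wrist_force: [-0.1, 0.4, -0.3]
width: 0.7
grip_force: 0.0
```

Run:
```python
from h import *
p,Rt=pose((.5148,.1546),-2.4,25,.11);s=readout.read_state();print(np.round(s['q'],2),np.round(s['tool_pos'],3));delta(p,Rt)
d=read_camera('wrist');import pickle;pickle.dump(d,open('w1.pkl','wb'));cv2.imwrite('pics/w1.png',d['color'])
print(np.round(d['origin'],3),R.from_rotvec(d['attitude']).as_matrix().round(2))
for n,F,yaw,lean,w,a,nn in(('sqtop',(.5148,.1546),-2.4,25,.1,.13,0),('b',(.5089,.039),-2.4,25,.06,.1,0),('nfront',(.664,.1165),0,35,.157,.075,-.017)):
  Rt=frame(yaw,lean);P=[np.array([*F,.022])-a*Rt[:,2]+nn*Rt[:,1]+k*w/2*Rt[:,0] for k in(-1,1)];print(n,proj(d,P).round(0).tolist())
```

```text
[ 0.44 -0.37  2.35 -0.28  0.79  0.64] [0.431 0.159 0.203]
mm [-1.   0.3 89.5] deg [-0.23  0.06  0.08]
[0.382 0.235 0.317] [[ 0.91 -0.16  0.39]
 [-0.04 -0.95 -0.3 ]
 [ 0.42  0.26 -0.87]]
sqtop [[316.0, 343.0], [316.0, 173.0]]
b [[315.0, 433.0], [315.0, 364.0]]
nfront [[432.0, 328.0], [442.0, 162.0]]
```

View pics/w1.png

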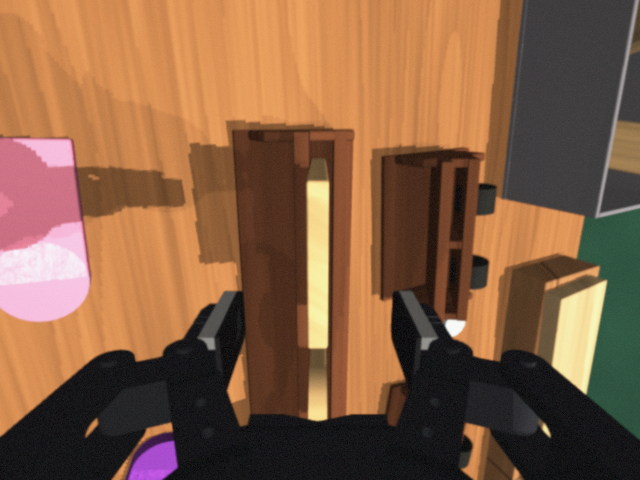

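Run:
```python
from h import *
import pickle
d=pickle.load(open('w1.pkl','rb'));c=d['color'][135:355,285:505].transpose(1,0,2)[::1]
im=np.ascontiguousarray(np.clip(d['color'].astype(float)*1.5,0,255).astype(np.uint8))
crop(im,365,140,140,190,3.1,'pics/w1c.png')
g=cv2.inRange(cv2.cvtColor(d['color'],cv2.COLOR_BGR2HSV),(15,50,120),(35,220,255))
print([ (cv2.boundingRect(k),np.round(cv2.minAreaRect(k),1) if 0 else '') for k in cv2.findContours(g[:,:380],0,2)[0] if cv2.contourArea(k)>200])
for r in(190,220,260,300,340): print(r,np.where(g[r,290:345])[0][[0,-1]]+290)
print('sqcol',d['color'][165:195:2,318].tolist(),d['color'][338:356:2,318].tolist())
```

```text
[((307, 371, 21, 50), ''), ((306, 163, 24, 203), '')]
190 [306 329]
220 [306 329]
260 [307 328]
300 [307 328]
340 [308 328]
sqcol [[49, 78, 101], [55, 81, 105], [55, 82, 103], [51, 83, 102], [51, 80, 104], [55, 83, 105], [55, 82, 106], [63, 97, 121], [112, 172, 217], [149, 226, 246], [162, 237, 248], [164, 239, 248], [166, 240, 248], [166, 239, 248], [165, 239, 247]] [[159, 233, 248], [157, 233, 248], [159, 234, 248], [157, 234, 248], [153, 230, 246], [103, 156, 190], [54, 80, 100], [48, 75, 95], [51, 78, 97]]
```

View pics/w1c.png

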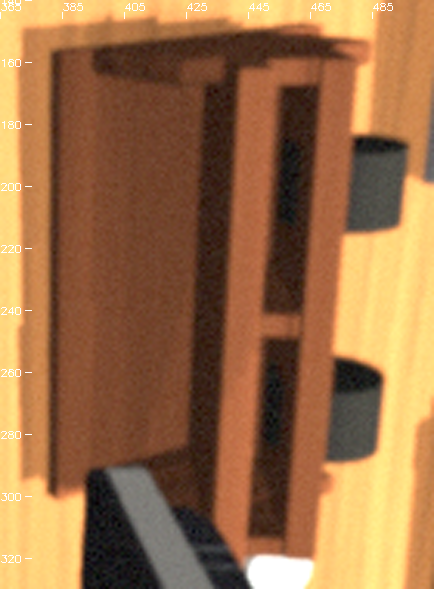

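Run:
```python
from h import *
import pickle
d=pickle.load(open('w1.pkl','rb'))
Rt=frame(0,35)
def q(a,n,y): return np.array([.664,.1165,.022])-a*Rt[:,2]+n*Rt[:,1]+y*Rt[:,0]
for nm,L in(('div,slot edges a58',[(.058,0,y) for y in(-.0715,-.0035,0,.0035,.0715)]),('front in/out end',[(.075,n,y) for y in(.0785,-.0785) for n in(-.017,-.007)]),('back in/out',[(.06,n,y) for y in(.0785,-.0785) for n in(.007,.017)])):
  print(nm,proj(d,[q(*t) for t in L]).round(1).tolist())
# casts of observed
z=.022+.058*np.cos(np.radians(35))
print('obs div,edges',onz(d,[(457,245),(459,241),(452,249),(449,314),(462,167.5)],z).round(4).tolist())
p=onz(d,[(318,180.5),(318,348.2)],.022+.13*np.cos(np.radians(25)));print('sq',p.round(4).tolist(),p.mean(0))
```

```text
div,slot edges a58 [[448.1, 313.7], [453.4, 248.8], [453.6, 245.2], [453.9, 241.7], [459.7, 167.7]]
front in/out end [[442.5, 162.1], [455.1, 162.0], [431.7, 328.0], [442.6, 328.7]]
back in/out [[469.2, 159.7], [481.5, 159.5], [455.3, 321.4], [466.0, 322.0]]
obs div,edges [[0.6349, 0.116, 0.0695], [0.637, 0.1196, 0.0695], [0.6291, 0.1131, 0.0695], [0.6319, 0.0444, 0.0695], [0.6335, 0.1879, 0.0695]]
sq [[0.4628, 0.2029, 0.1398], [0.4589, 0.1028, 0.1398]] [0.46088    0.15282722 0.13982001]
```

Run:
```python
from h import *
p,Rt=pose((.5158,.1505),-2.3,25,.11);delta(p,Rt)
```

```text
mm [-6.8  0.5 90.9] deg [-0.13 -0.01  0.11]
```

>>> jog_arm(deltas=[-0.0068,0.0005,0.04,-0.1,0,0.1,0.4,-0.0068,0.0005,0.075,-0.1,0,0.1,0.4,-0.0068,0.0005,0.091,-0.1,0,0.1,0.4,-0.0068,0.0005,0.091,-0.1,0,0.1,0.4,-0.0068,0.0005,0.091,-0.1,0,0.1,-1,-0.0068,0.0005,0.091,-0.1,0,0.1,-1,-0.0068,0.0005,0.091,-0.1,0,0.1,-1,-0.0068,0.0005,0.091,-0.1,0,0.1,-1], squeeze=50)

```text
time: 2.25
tool_pos: [0.4689, 0.1535, 0.123]
tcp_rot: [2.016, 1.938, 0.431]
wrist_force: [-9.8, 3.2, 9.1]
width: 0.134
grip_force: 48.6
```

Run:
```python
from h import *
s=readout.read_state();print({k:np.round(s[k],3).tolist() for k in('time','q','width','grip_force','wrist_force')})
p,Rt=pose((.5158,.1505),-2.3,25,.11);delta(p,Rt)
```

```text
{'time': 2.25, 'q': [0.381, -0.184, 2.38, -0.324, 0.567, 0.661], 'width': 0.134, 'grip_force': 48.622, 'wrist_force': [-9.765, 3.218, 9.076]}
mm [-1.2 -0.1  1.3] deg [-0.02 -0.1   0.01]
```

Run:
```python
from h import *
s=readout.read_state();R0=R.from_rotvec(s['tcp_rot']).as_matrix()
delta((.49,.13,.28),R0);delta((.56,-.1,.28),frame(-9.65,35));p,Rt=pose((.6695,-.157),-9.65,35,.22);print(p);delta(p,Rt)
```

```text
mm [ -22.5   86.2 -133.1] deg [0. 0. 0.]
mm [-249.5  158.  -100.1] deg [-10.01  -3.78   6.37]
[ 0.54509871 -0.13584741  0.20221345]
mm [-286.1  112.9  -35.3] deg [-10.01  -3.78   6.37]
```

>>> jog_arm(deltas=[0,0,-0.035,0,0,0,-1,0,0,-0.08,0,0,0,-1,-0.005,0.02,-0.115,0,0,0,-1,-0.022,0.065,-0.133,0,0,0,-1,-0.05,0.1,-0.133,0,0,0,-1,-0.1,0.12,-0.125,-3,-1,2,-1,-0.15,0.135,-0.115,-6,-2,4,-1,-0.2,0.15,-0.105,-10,-3.8,6.4,-1])

```text
time: 3.05
tool_pos: [0.5508, -0.0425, 0.2826]
tcp_rot: [2.002, 1.688, 0.535]
wrist_force: [0.4, 0.4, -1.2]
width: 0.135
grip_force: 50.8
```

Run:
```python
from h import *
p,Rt=pose((.6695,-.157),-9.65,35,.22);delta(p,Rt)
```

```text
mm [-92.8 -38.1  71.6] deg [ 0.28  0.15 -0.03]
```

>>> jog_arm(deltas=[-0.045,-0.01,0.005,0.3,0.15,0,-1,-0.09,-0.03,0.03,0.3,0.15,0,-1,-0.0928,-0.038,0.06,0.3,0.15,0,-1,-0.0928,-0.038,0.0716,0.3,0.15,0,-1,-0.0928,-0.038,0.0716,0.3,0.15,0,-1,-0.0928,-0.038,0.0716,0.3,0.15,0,-1])

```text
time: 3.65
tool_pos: [0.5451, -0.1329, 0.2017]
tcp_rot: [2.005, 1.699, 0.532]
wrist_force: [1.1, 0.1, -1.8]
width: 0.131
grip_force: 50.9
```

Run:
```python
from h import *
import pickle
p,Rt=pose((.6695,-.157),-9.65,35,.22);delta(p,Rt)
D={n:read_camera(n) for n in('wrist','scene','side')};pickle.dump(D,open('d2.pkl','wb'))
cv2.imwrite('pics/w2.png',D['wrist']['color'])
s=readout.read_state();Rt=R.from_rotvec(s['tcp_rot']).as_matrix()
# predicted panel foot corners (scene/side), rack corners
for n in D:
  q=lambda a,nn,y:np.array(s['tool_pos'])+a*Rt[:,2]+nn*Rt[:,1]+y*Rt[:,0]
  print(n,'foot far edge',proj(D[n],[q(.11,.006,y) for y in(-.05,.05)]).round(1).tolist(),'top',proj(D[n],[q(-.02,.006,y) for y in(-.05,.05)]).round(1).tolist())
  f=frame(-9.65,35);q=lambda a,nn,y:np.array([.6695,-.157,.022])-a*f[:,2]+nn*f[:,1]+y*f[:,0]
  print('  rack front in/back in/ slot walls',proj(D[n],[q(.075,-.017,y) for y in(-.063,.063)]+[q(.06,.017,y) for y in(-.063,.063)]+[q(.058,0,y) for y in(-.054,.054)]).round(1).tolist())
```

```text
mm [-2.9  0.6 -0.1] deg [-0.22 -0.12  0.15]
wrist foot far edge [[326.7, 309.5], [327.9, 163.2]] top [[333.9, 478.0], [338.5, 208.6]]
  rack front in/back in/ slot walls [[296.2, 307.0], [294.0, 144.2], [338.1, 298.8], [341.3, 143.4], [317.7, 287.8], [318.3, 155.5]]
scene foot far edge [[249.9, 306.3], [299.2, 304.6]] top [[246.1, 243.4], [296.8, 241.7]]
  rack front in/back in/ slot walls [[244.2, 319.3], [304.5, 317.4], [242.7, 331.8], [304.7, 329.9], [248.1, 329.7], [300.4, 328.0]]
side foot far edge [[432.9, 247.0], [409.5, 211.8]] top [[406.2, 219.1], [382.1, 182.0]]
  rack front in/back in/ slot walls [[433.4, 266.4], [405.1, 222.2], [450.4, 259.4], [420.9, 215.8], [441.4, 261.2], [416.7, 223.7]]
```

View pics/w2.png

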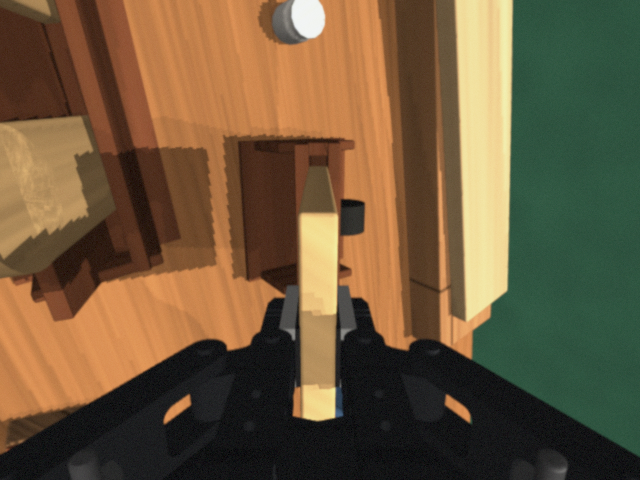

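>>> jog_arm(deltas=[-0.0015,0.002,0,-0.2,-0.1,0.1,-1,-0.0015,0.002,0.025,-0.2,-0.1,0.1,-1,-0.0015,0.002,0.035,-0.2,-0.1,0.1,-1,-0.0015,0.002,0.044,-0.2,-0.1,0.1,-1,-0.0015,0.002,0.044,-0.2,-0.1,0.1,-1,-0.0015,0.002,0.044,-0.2,-0.1,0.1,-1])

```text
time: 4.4
tool_pos: [0.5704, -0.1395, 0.1654]
tcp_rot: [2.007, 1.693, 0.532]
wrist_force: [-0.0, -0.6, -1.9]
width: 0.133
grip_force: 50.9
```

```bash
cat >> h.py <<'E'
def tf(F,yaw,lean):
    s=readout.read_state();Rt=R.from_rotvec(s['tcp_rot']).as_matrix();f=frame(yaw,lean)
    e=f.T@(np.array(s['tool_pos'])-[*F,.022]);print('t',round(s['time'],2),'a %.1f n %.1f lat %.1f mm'%(-e[2]*1e3,e[1]*1e3,e[0]*1e3),'rot err',np.degrees(R.from_matrix(f.T@Rt).as_rotvec()).round(2),'F tool',(Rt.T@s['wrist_force']).round(1),'T',(Rt.T@s['torque']).round(2),'w',round(s['width'],3),round(s['grip_force'],0))
E
python3 -c "
from h import *
tf((.6695,-.157),-9.65,35)"
```

```text
t 4.4 a 175.2 n -0.2 lat 0.6 mm rot err [ 0.11 -0.02  0.03] F tool [-0.6 -1.   1.6] T [ 0.48  0.   -0.04] w 0.133 51.0
```

>>> jog_arm(deltas=[0,-0.001,0,0,0,0,-1,0,-0.002,0,0,0,0,-1,0,-0.002,0,0,0,0,-1])

```text
time: 4.7
tool_pos: [0.5688, -0.1394, 0.1649]
tcp_rot: [2.006, 1.692, 0.533]
wrist_force: [0.3, -0.1, -2.8]
width: 0.134
grip_force: 50.9
```

```bash
python3 -c "
from h import *
tf((.6695,-.157),-9.65,35)"
```

```text
t 4.7 a 175.7 n -1.7 lat 0.4 mm rot err [ 0.03 -0.04  0.03] F tool [-0.  -1.3  2.5] T [ 0.5  -0.02 -0.03] w 0.134 51.0
```

>>> jog_arm(deltas=[0,-0.001,0,0,0,0,-1,0,-0.002,0,0,0,0,-1,0,-0.002,0,0,0,0,-1])

```text
time: 5.0
tool_pos: [0.5682, -0.1394, 0.1645]
tcp_rot: [2.004, 1.691, 0.534]
wrist_force: [3.0, -0.2, 0.2]
width: 0.134
grip_force: 50.8
```

```bash
python3 -c "
from h import *
tf((.6695,-.157),-9.65,35)"
```

```text
t 5.0 a 175.7 n -2.5 lat 0.4 mm rot err [-0.08 -0.06  0.02] F tool [0.3 2.6 1.5] T [-0.36  0.21 -0.16] w 0.134 51.0
```

>>> jog_arm(deltas=[0,0.0028,0,0,0,0,-1,0,0.0028,0.01,0,0,0,-1,0,0.0028,0.016,0,0,0,-1,0,0.0028,0.02,0,0,0,-1,0,0.0028,0.02,0,0,0,-1])

```text
time: 5.5
tool_pos: [0.581, -0.1415, 0.1476]
tcp_rot: [2.007, 1.693, 0.532]
wrist_force: [2.8, -1.2, -1.5]
width: 0.131
grip_force: 51.4
```

```bash
python3 -c "
from h import *
tf((.6695,-.157),-9.65,35)"
```

```text
t 5.5 a 154.4 n -1.6 lat 0.5 mm rot err [ 0.13 -0.03  0.03] F tool [-0.8  1.6  2.9] T [ 0.04  0.02 -0.14] w 0.131 51.0
```

>>> jog_arm(deltas=[0,0,0.008,0,0,0,-1,0,0,0.016,0,0,0,-1,0,0,0.024,0,0,0,-1,0,0,0.032,0,0,0,-1,0,0,0.036,0,0,0,-1])

```text
time: 6.0
tool_pos: [0.6013, -0.1448, 0.1181]
tcp_rot: [2.007, 1.694, 0.532]
wrist_force: [-3.3, 1.3, 2.6]
width: 0.129
grip_force: 52.4
```

```bash
python3 -c "
from h import *
tf((.6695,-.157),-9.65,35)"
```

```text
t 6.0 a 118.4 n -1.6 lat 0.6 mm rot err [ 0.12 -0.02  0.02] F tool [ 0.7 -1.4 -4.1] T [ 0.37 -0.04 -0.22] w 0.129 52.0
```

>>> jog_arm(deltas=[0,0,0.004,0,0,0,-1,0,0,0.008,0,0,0,-1,0,0,0.01,0,0,0,-1,0,0,0.01,0,0,0,-1])

```text
time: 6.4
tool_pos: [0.606, -0.1461, 0.1125]
tcp_rot: [2.006, 1.693, 0.533]
wrist_force: [-27.7, 1.9, 26.9]
width: 0.13
grip_force: 57.7
```

```bash
python3 -c "
from h import *
tf((.6695,-.157),-9.65,35)"
```

```text
t 6.4 a 111.1 n -0.9 lat 0.0 mm rot err [ 0.05 -0.02  0.02] F tool [ -2.8  -7.3 -37.9] T [ 1.86 -0.4  -0.19] w 0.13 58.0
```

>>> jog_arm(deltas=[0,0,-0.004,0,0,0,-1,0,0,-0.004,0,0,0,0.2,0,0,-0.004,0,0,0,0.2,0,0,-0.004,0,0,0,0.2,0,0,-0.03,0,0,0,0.2,0,0,-0.06,0,0,0,0.2,0,0,-0.1,0,0,0,0.3,0,0,-0.12,0,0,0,0.4])

```text
time: 7.2
tool_pos: [0.5391, -0.1343, 0.2117]
tcp_rot: [2.004, 1.691, 0.534]
wrist_force: [0.7, -0.4, 0.6]
width: 0.699
grip_force: 0.0
```

Run:
```python
from h import *
tf((.6695,-.157),-9.65,35)
s=readout.read_state();R0=R.from_rotvec(s['tcp_rot']).as_matrix()
for F in((.5065,-.0735),(.5095,.0375)):
  p,Rt=pose(F,-2.3,25,.2);print(p);delta(p,Rt)
```

```text
t 7.2 a 231.4 n 0.4 lat 0.5 mm rot err [-0.08 -0.05  0.02] F tool [-0.3  1.  -0.1] T [ 0.23 -0.01 -0.04] w 0.699 0.0
[ 0.42204444 -0.07010791  0.20326156]
mm [  43.6 -108.1  -65.6] deg [10.07  3.74 -6.39]
[0.42504444 0.04089209 0.20326156]
mm [ 153.5 -121.   -74.7] deg [10.07  3.74 -6.39]
```

>>> jog_arm(deltas=[0.01,-0.04,-0.03,5,2,-3,0.4,0.03,-0.08,-0.05,10.07,3.74,-6.39,0.4,0.0436,-0.108,-0.0656,10.07,3.74,-6.39,0.4,0.0436,-0.108,-0.0656,10.07,3.74,-6.39,0.4,0.0436,-0.108,-0.0656,10.07,3.74,-6.39,0.4])

```text
time: 7.7
tool_pos: [0.4223, -0.0698, 0.2014]
tcp_rot: [2.016, 1.938, 0.429]
wrist_force: [-0.2, -0.3, -0.5]
width: 0.701
grip_force: 0.0
```

Run:
```python
from h import *
import pickle
tf((.5065,-.0735),-2.3,25)
D={n:read_camera(n) for n in('wrist','scene')};pickle.dump(D,open('d3.pkl','wb'));d=D['wrist']
for F in((.5065,-.0735),(.5095,.0375)):
  f=frame(-2.3,25);q=lambda a,n,y:np.array([*F,.022])-a*f[:,2]+n*f[:,1]+y*f[:,0]
  print(proj(d,[q(.13,0,0),q(.1,0,-.03),q(.1,0,.03)]).round(1).tolist())
g=cv2.inRange(cv2.cvtColor(d['color'],cv2.COLOR_BGR2HSV),(15,50,120),(35,220,255))
for k in cv2.findContours(g,0,2)[0]:
  if cv2.contourArea(k)>200: print(cv2.boundingRect(k),cv2.contourArea(k))
top=np.hstack([d['color'],]);crop(d['color'],230,60,200,340,1.7,'pics/w3.png')
crop(D['scene']['color'],235,215,212,165,2.0,'pics/s3.png')
a=cv2.imread('pics/w3.png');b=cv2.imread('pics/s3.png');H=max(a.shape[0],b.shape[0])
pad=lambda i:cv2.copyMakeBorder(i,0,H-i.shape[0],0,0,0);cv2.imwrite('pics/c3.png',np.hstack([pad(a),pad(b)]))
```

```text
t 7.7 a 198.2 n -0.5 lat 0.3 mm rot err [ 0.05  0.04 -0.02] F tool [-0.3 -0.4  0.3] T [ 0.16 -0.02 -0.04] w 0.701 0.0
[[316.8, 263.3], [317.0, 290.3], [317.1, 199.2]]
[[314.2, 40.6], [314.8, 110.3], [314.8, -10.1]]
(465, 248, 37, 110) 1597.5
(305, 206, 24, 95) 2013.0
(560, 85, 80, 299) 11883.5
(303, 0, 28, 115) 2905.5
```

View pics/c3.png

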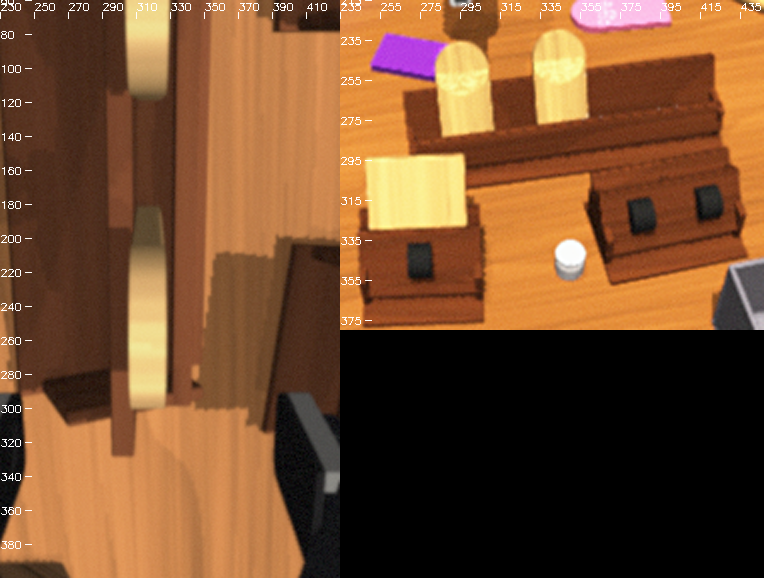

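Run:
```python
from h import *
import pickle
d=pickle.load(open('d3.pkl','rb'))['wrist'];S=pickle.load(open('d3.pkl','rb'))['scene'];f=frame(-2.3,25)
t=np.radians(np.arange(-90,91,3))
def rows(F):
  q=lambda a,n,y:np.array([*F,.022])-a*f[:,2]+n*f[:,1]+y*f[:,0]
  arc=[q(.1+.03*np.cos(k),0,.03*np.sin(k)) for k in t]
  r=proj(d,arc);low=proj(d,[q(a,0,.03) for a in(.03,.06)])
  ss=proj(S,[q(a,n,y) for a in(.06,.09) for n in(.006,) for y in(-.03,.03)])
  return r[:,1].max().round(1),r[:,1].min().round(1),low.round(1).tolist(),ss.round(1).tolist()
for F in((.5065,-.0735),(.5065,-.0775),(.5095,.0375),(.5095,.0335)): print(F,rows(F))
g=cv2.inRange(cv2.cvtColor(S['color'],cv2.COLOR_BGR2HSV),(15,50,120),(35,220,255))
for r in(255,260,265,270,275): 
  c=np.where(g[r,275:365])[0]+275; print(r,[(int(k[0]),int(k[-1])) for k in np.split(c,np.where(np.diff(c)>2)[0]+1)])
```

```text
(0.5065, -0.0735) (np.float64(294.8), np.float64(199.2), [[317.3, 182.1], [317.2, 188.4]], [[285.4, 268.4], [311.6, 265.1], [284.1, 256.2], [310.6, 252.9]])
(0.5065, -0.0775) (np.float64(300.6), np.float64(205.6), [[317.5, 187.2], [317.4, 193.9]], [[283.7, 268.7], [309.9, 265.4], [282.3, 256.5], [308.8, 253.2]])
(0.5095, 0.0375) (np.float64(110.3), np.float64(-13.1), [[315.7, 24.1], [315.3, 11.8]], [[333.5, 261.8], [359.1, 258.5], [332.7, 249.6], [358.5, 246.4]])
(0.5095, 0.0335) (np.float64(117.7), np.float64(-4.1), [[315.9, 30.4], [315.6, 19.0]], [[331.8, 262.1], [357.4, 258.8], [331.0, 249.9], [356.8, 246.7]])
255 [(283, 310), (332, 357)]
260 [(284, 310), (332, 358)]
265 [(284, 310), (332, 358)]
270 [(285, 311), (333, 358)]
275 [(285, 311), (333, 348)]
```

Run:
```python
from h import *
p,Rt=pose((.5065,-.077),-2.3,25,.11);delta(p,Rt)
```

```text
mm [-3.3 -0.1 88.2] deg [-0.08 -0.03 -0.02]
```

>>> jog_arm(deltas=[-0.004,0,0.04,0,0,0,0.4,-0.004,0,0.075,0,0,0,0.4,-0.004,0,0.088,0,0,0,0.4,-0.004,0,0.088,0,0,0,0.4,-0.004,0,0.088,0,0,0,-1,-0.004,0,0.088,0,0,0,-1,-0.004,0,0.088,0,0,0,-1,-0.004,0,0.088,0,0,0,-1])

```text
time: 8.6
tool_pos: [0.4595, -0.0758, 0.1227]
tcp_rot: [2.016, 1.937, 0.429]
wrist_force: [-1.7, -0.3, 3.4]
width: 0.136
grip_force: 50.4
```

Run:
```python
from h import *
tf((.5065,-.077),-2.3,25)
s=readout.read_state();R0=R.from_rotvec(s['tcp_rot']).as_matrix()
delta((.49,-.04,.28),R0);delta((.56,.05,.28),frame(.4,35));p,Rt=pose((.6635,.079),.4,35,.22);print(p);delta(p,Rt)
```

```text
t 8.6 a 111.1 n -0.1 lat -0.7 mm rot err [0.03 0.01 0.01] F tool [-0.4 -0.1 -3.8] T [0.23 0.02 0.03] w 0.136 50.0
mm [  37.    92.7 -130.4] deg [0. 0. 0.]
mm [ 129.7  152.9 -102.3] deg [-10.02   1.34  -2.35]
[0.53731626 0.07811906 0.20221345]
mm [156.9  98.4 -41.9] deg [-10.02   1.34  -2.35]
```

>>> jog_arm(deltas=[0,0,-0.035,0,0,0,-1,0,0,-0.08,0,0,0,-1,0.005,0.02,-0.115,0,0,0,-1,0.03,0.06,-0.13,0,0,0,-1,0.06,0.1,-0.125,-5,0,-1,-1,0.1,0.13,-0.115,-10,1.3,-2.3,-1,0.13,0.145,-0.102,-10,1.3,-2.3,-1,0.15,0.125,-0.08,-10,1.3,-2.3,-1])

```text
time: 9.4
tool_pos: [0.5494, 0.0737, 0.2526]
tcp_rot: [1.862, 1.875, 0.603]
wrist_force: [0.5, 0.7, -1.1]
width: 0.138
grip_force: 51.6
```

Run:
```python
from h import *
p,Rt=pose((.6635,.079),.4,35,.22);delta(p,Rt)
```

```text
mm [  4.4 -39.1  34. ] deg [ 0.51 -0.14 -0.05]
```

>>> jog_arm(deltas=[0.007,-0.027,0.01,0,0,0,-1,0.007,-0.027,0.038,0,0,0,-1,0.007,-0.027,0.038,0,0,0,-1,0.007,-0.027,0.038,0,0,0,-1])

```text
time: 9.8
tool_pos: [0.5438, 0.0781, 0.1999]
tcp_rot: [1.87, 1.881, 0.59]
wrist_force: [0.1, -0.2, 0.4]
width: 0.134
grip_force: 51.6
```

Run:
```python
from h import *
import pickle
F=(.6635,.079);tf(F,.4,35)
d=read_camera('wrist');pickle.dump(d,open('w4.pkl','wb'))
crop(d['color'],220,60,260,340,1.7,'pics/w4.png')
f=frame(.4,35);q=lambda a,n,y:np.array([*F,.022])-a*f[:,2]+n*f[:,1]+y*f[:,0]
print('slot edges',proj(d,[q(.058,0,y) for y in(-.034,.034,.041,.109)]).round(1).tolist(),'front o/i, back i/o',proj(d,[q(a,n,.1) for a,n in((.075,-.017),(.075,-.007),(.06,.007),(.06,.017))]).round(1).tolist())
s=readout.read_state();f=R.from_rotvec(s['tcp_rot']).as_matrix();q=lambda a,n,y:np.array(s['tool_pos'])+a*f[:,2]+n*f[:,1]+y*f[:,0]
print('foot',proj(d,[q(.11,n,y) for y in(-.03,.03) for n in(-.006,.006)]).round(1).tolist(),'arc top row',min(proj(d,[q(.01-.03*np.cos(t),0,.03*np.sin(t)) for t in np.linspace(0,1.57,30)])[:,1]))
```

```text
t 9.8 a 214.3 n 4.0 lat -0.1 mm rot err [ 0.21 -0.01  0.07] F tool [-0.2  0.4 -0.3] T [ 0.38 -0.06 -0.02] w 0.134 52.0
slot edges [[312.1, 263.7], [311.7, 178.5], [311.7, 169.1], [311.2, 70.3]] front o/i, back i/o [[284.9, 81.6], [300.1, 81.6], [321.3, 83.9], [335.7, 83.9]]
foot [[309.5, 283.0], [327.2, 283.1], [309.1, 195.4], [328.1, 195.4]] arc top row 243.68789619824588
```

View pics/w4.png

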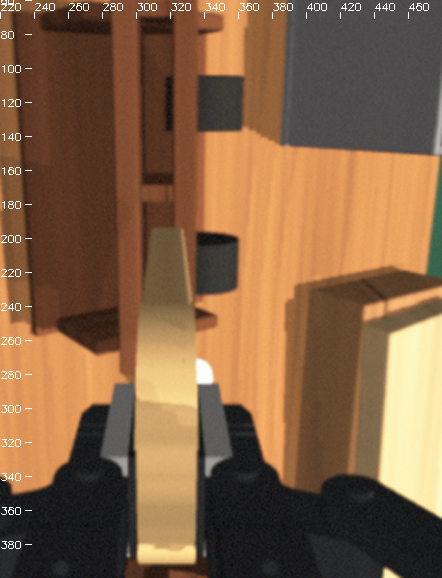

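>>> jog_arm(deltas=[0,-0.004,0,-0.2,0,0,-1,0,-0.004,0.02,-0.2,0,0,-1,0,-0.004,0.03,-0.2,0,0,-1,0,-0.004,0.037,-0.2,0,0,-1,0,-0.004,0.037,-0.2,0,0,-1,0,-0.005,0.037,-0.2,0,0,-1,0,-0.006,0.037,-0.2,0,0,-1,0,-0.006,0.037,-0.2,0,0,-1])

```text
time: 10.65
tool_pos: [0.5602, 0.0783, 0.1664]
tcp_rot: [1.867, 1.878, 0.594]
wrist_force: [-0.1, -0.5, -1.1]
width: 0.135
grip_force: 51.5
```

```bash
python3 -c "
from h import *
tf((.6635,.079),.4,35)"
```

```text
t 10.65 a 177.6 n -1.8 lat 0.0 mm rot err [-0.07 -0.    0.07] F tool [-0.5 -0.7  0.9] T [ 0.42 -0.01 -0.05] w 0.135 51.0
```

No contact yet; probe the front board further.

>>> jog_arm(deltas=[0,-0.001,0,0,0,0,-1,0,-0.002,0,0,0,0,-1,0,-0.002,0,0,0,0,-1])

```text
time: 10.95
tool_pos: [0.5594, 0.0784, 0.1659]
tcp_rot: [1.866, 1.877, 0.596]
wrist_force: [1.1, 0.1, 1.0]
width: 0.132
grip_force: 51.6
```

```bash
python3 -c "
from h import *
tf((.6635,.079),.4,35)"
```

```text
t 10.95 a 177.6 n -2.8 lat 0.1 mm rot err [-0.16  0.02  0.06] F tool [ 0.1  1.4 -0.2] T [ 0.01 -0.09 -0.07] w 0.132 52.0
```

>>> jog_arm(deltas=[0,0.0022,0,0.1,0,0,-1,0,0.0022,0.01,0.1,0,0,-1,0,0.0022,0.016,0.1,0,0,-1,0,0.0022,0.021,0.1,0,0,-1,0,0.0022,0.021,0.1,0,0,-1])

```text
time: 11.45
tool_pos: [0.5727, 0.0783, 0.1481]
tcp_rot: [1.869, 1.88, 0.591]
wrist_force: [1.5, -0.2, -1.0]
width: 0.136
grip_force: 52.1
```

```bash
python3 -c "
from h import *
tf((.6635,.079),.4,35)"
```

```text
t 11.45 a 155.3 n -2.0 lat -0.1 mm rot err [ 0.11 -0.01  0.06] F tool [-0.2  0.7  1.7] T [ 0.21  0.04 -0.03] w 0.136 52.0
```

Foot is in the slot. Push on past the roller to the floor.

>>> jog_arm(deltas=[0,0,0.008,0,0,0,-1,0,0,0.016,0,0,0,-1,0,0,0.024,0,0,0,-1,0,0,0.032,0,0,0,-1,0,0,0.038,0,0,0,-1,0,0,0.042,0,0,0,-1,0,0,0.046,0,0,0,-1,0,0,0.046,0,0,0,-1])

```text
time: 12.25
tool_pos: [0.5989, 0.0784, 0.1121]
tcp_rot: [1.869, 1.879, 0.592]
wrist_force: [-11.7, -2.1, 10.8]
width: 0.133
grip_force: 54.8
```

```bash
python3 -c "
from h import *
tf((.6635,.079),.4,35)"
```

```text
t 12.25 a 110.9 n -1.2 lat -0.2 mm rot err [ 0.04 -0.03  0.08] F tool [ -2.   -3.4 -15.5] T [ 0.83 -0.17 -0.04] w 0.133 55.0
```

>>> jog_arm(deltas=[0,0,0.002,0,0,0,-1,0,0,0.004,0,0,0,-1,0,0,0.004,0,0,0,-1])

```text
time: 12.55
tool_pos: [0.6001, 0.0783, 0.111]
tcp_rot: [1.868, 1.878, 0.591]
wrist_force: [-40.9, -0.2, 43.3]
width: 0.133
grip_force: 62.6
```

```bash
python3 -c "
from h import *
tf((.6635,.079),.4,35)"
```

```text
t 12.55 a 109.2 n -0.9 lat -0.2 mm rot err [ 0.03 -0.08  0.08] F tool [  0.   -8.7 -58.9] T [ 2.47 -0.13 -0.13] w 0.133 63.0
```

>>> jog_arm(deltas=[0,0,-0.006,0,0,0,-1,0,0,-0.006,0,0,0,0.2,0,0,-0.006,0,0,0,0.2,0,0,-0.006,0,0,0,0.2,0,0,-0.03,0,0,0,0.2,0,0,-0.06,0,0,0,0.2,0,0,-0.1,0,0,0,0.3,0,0,-0.12,0,0,0,0.4])

```text
time: 13.35
tool_pos: [0.5326, 0.0782, 0.2087]
tcp_rot: [1.867, 1.878, 0.595]
wrist_force: [1.3, 0.3, -0.3]
width: 0.703
grip_force: 0.0
```

Run:
```python
from h import *
p,Rt=pose((.5092,.035),-2.3,25,.2);delta(p,Rt)
```

```text
mm [-39.2 -91.5 -57.7] deg [10.08 -1.38  2.25]
```

>>> jog_arm(deltas=[-0.01,-0.03,-0.03,5,0,0,0.4,-0.03,-0.07,-0.055,10.08,-1.38,2.25,0.4,-0.0392,-0.0915,-0.0577,10.08,-1.38,2.25,0.4,-0.0392,-0.0915,-0.0577,10.08,-1.38,2.25,0.4,-0.0392,-0.0915,-0.0577,10.08,-1.38,2.25,0.4])

```text
time: 13.85
tool_pos: [0.425, 0.0381, 0.2012]
tcp_rot: [2.017, 1.937, 0.427]
wrist_force: [0.4, 0.5, 0.5]
width: 0.701
grip_force: 0.0
```

Run:
```python
from h import *
F=(.5092,.035);tf(F,-2.3,25)
d=read_camera('wrist');f=frame(-2.3,25);q=lambda a,n,y:np.array([*F,.022])-a*f[:,2]+n*f[:,1]+y*f[:,0]
r=proj(d,[q(.1+.03*np.cos(k),0,.03*np.sin(k)) for k in np.linspace(-1.57,1.57,60)]);print(r.min(0),r.max(0))
g=cv2.inRange(cv2.cvtColor(d['color'],cv2.COLOR_BGR2HSV),(15,50,120),(35,220,255))
for k in cv2.findContours(g,0,2)[0]:
  if cv2.contourArea(k)>200: print(cv2.boundingRect(k),cv2.contourArea(k))
p,Rt=pose(F,-2.3,25,.11);delta(p,Rt)
```

```text
t 13.85 a 198.0 n -0.6 lat -0.3 mm rot err [ 0.09 -0.04  0.03] F tool [ 0.5  0.6 -0.3] T [ 0.23 -0.01 -0.05] w 0.701 0.0
[317.0400659  198.08399319] [317.23592609 293.8484836 ]
(458, 422, 16, 48) 337.5
(308, 181, 24, 115) 2104.0
(556, 176, 74, 222) 8316.5
(468, 116, 30, 83) 1577.5
mm [ 0.1  0.  88.2] deg [-0.07  0.03 -0.  ]
```

>>> jog_arm(deltas=[-0.0015,0.001,0.04,0,0,0,0.4,-0.0015,0.001,0.075,0,0,0,0.4,-0.0015,0.001,0.088,0,0,0,0.4,-0.0015,0.001,0.088,0,0,0,0.4,-0.0015,0.001,0.088,0,0,0,-1,-0.0015,0.001,0.088,0,0,0,-1,-0.0015,0.001,0.088,0,0,0,-1,-0.0015,0.001,0.088,0,0,0,-1])

```text
time: 14.7
tool_pos: [0.4629, 0.0353, 0.1232]
tcp_rot: [2.016, 1.937, 0.428]
wrist_force: [-3.6, 0.9, 3.5]
width: 0.134
grip_force: 49.9
```

Run:
```python
from h import *
tf((.5092,.0336),-2.3,25)
s=readout.read_state();R0=R.from_rotvec(s['tcp_rot']).as_matrix()
delta((.49,.06,.28),R0);delta((.55,.15,.27),frame(.4,35));p,Rt=pose((.6625,.154),.4,35,.22);print(p);delta(p,Rt)
```

```text
t 14.7 a 111.3 n 0.8 lat -0.1 mm rot err [ 0.04 -0.01 -0.02] F tool [ 0.8 -1.8 -4.7] T [ 0.45  0.14 -0.03] w 0.134 50.0
mm [  25.7   89.8 -131.2] deg [0. 0. 0.]
mm [118.  136.7 -98.4] deg [-10.04   1.36  -2.32]
[0.53631626 0.15311906 0.20221345]
mm [120.6  95.6 -42.7] deg [-10.04   1.36  -2.32]
```

>>> jog_arm(deltas=[0,0,-0.035,0,0,0,-1,0,0,-0.08,0,0,0,-1,0.005,0.02,-0.115,0,0,0,-1,0.03,0.06,-0.13,0,0,0,-1,0.06,0.1,-0.125,-5,0,-1,-1,0.1,0.12,-0.11,-10,1.3,-2.3,-1,0.12,0.125,-0.09,-10,1.3,-2.3,-1,0.12,0.1,-0.06,-10,1.3,-2.3,-1])

```text
time: 15.5
tool_pos: [0.5372, 0.1564, 0.2238]
tcp_rot: [1.861, 1.877, 0.604]
wrist_force: [1.6, 0.9, -1.4]
width: 0.131
grip_force: 51.7
```

>>> jog_arm(deltas=[0.0006,-0.0045,0.015,0,0,0,-1,0.0006,-0.0045,0.017,0,0,0,-1,0.0006,-0.0045,0.017,0,0,0,-1,0.0006,-0.0045,0.017,0,0,0,-1])

```text
time: 15.9
tool_pos: [0.5399, 0.1533, 0.2039]
tcp_rot: [1.867, 1.878, 0.593]
wrist_force: [0.1, -0.1, -1.5]
width: 0.133
grip_force: 51.6
```

Run:
```python
from h import *
F=(.6625,.154)
tf(F,.4,35)
d=read_camera('wrist');s=readout.read_state();f=R.from_rotvec(s['tcp_rot']).as_matrix();q=lambda a,n,y:np.array(s['tool_pos'])+a*f[:,2]+n*f[:,1]+y*f[:,0]
print('foot pred',proj(d,[q(.11,n,.03) for n in(-.006,.006)]).round(1).tolist())
g=cv2.inRange(cv2.cvtColor(d['color'],cv2.COLOR_BGR2HSV),(15,50,60),(35,255,255))
for r in range(180,216,4): print(r,(np.where(g[r,285:350])[0]+285)[[0,-1]] if g[r,285:350].any() else None)
```

```text
t 15.9 a 219.4 n 3.9 lat 0.2 mm rot err [-0.04 -0.03  0.07] F tool [-0.1 -0.7  1.3] T [ 0.35  0.01 -0.04] w 0.133 52.0
foot pred [[307.0, 195.2], [325.9, 195.2]]
180 [341 345]
184 [341 349]
188 [341 345]
192 [342 349]
196 [310 327]
200 [309 328]
204 [309 329]
208 [308 329]
212 [307 329]
```

>>> jog_arm(deltas=[0,-0.0045,0,0,0,0,-1,0,-0.0045,0.025,0,0,0,-1,0,-0.0045,0.035,0,0,0,-1,0,-0.0045,0.042,0,0,0,-1,0,-0.0045,0.042,0,0,0,-1,0,-0.0055,0.042,0,0,0,-1,0,-0.0065,0.042,0,0,0,-1,0,-0.0065,0.042,0,0,0,-1])

```text
time: 16.75
tool_pos: [0.5584, 0.1536, 0.1652]
tcp_rot: [1.866, 1.879, 0.593]
wrist_force: [4.5, -1.1, -0.4]
width: 0.135
grip_force: 51.4
```

```bash
python3 -c "
from h import *
tf((.6625,.154),.4,35)"
```

```text
t 16.75 a 177.0 n -3.1 lat 0.3 mm rot err [-0.04 -0.02  0.01] F tool [-1.1  3.5  2.9] T [-0.91 -0.23 -0.12] w 0.135 51.0
```

>>> jog_arm(deltas=[0,0.0011,0,0,0,0,-1,0,0.0011,0.01,0,0,0,-1,0,0.0011,0.016,0,0,0,-1,0,0.0011,0.021,0,0,0,-1,0,0.0011,0.021,0,0,0,-1])

```text
time: 17.25
tool_pos: [0.5715, 0.1537, 0.147]
tcp_rot: [1.867, 1.88, 0.591]
wrist_force: [6.9, -1.0, -0.5]
width: 0.13
grip_force: 51.2
```

```bash
python3 -c "
from h import *
tf((.6625,.154),.4,35)"
```

```text
t 17.25 a 154.6 n -2.8 lat 0.3 mm rot err [ 0.06 -0.03 -0.01] F tool [-1.   5.4  4.4] T [-1.27  0.06 -0.11] w 0.13 51.0
```

>>> jog_arm(deltas=[0,0.001,0.006,0,0,0,-1,0,0.001,0.014,0,0,0,-1,0,0.001,0.022,0,0,0,-1,0,0.001,0.03,0,0,0,-1,0,0.001,0.036,0,0,0,-1,0,0.001,0.042,0,0,0,-1,0,0.001,0.046,0,0,0,-1,0,0.001,0.046,0,0,0,-1])

```text
time: 18.05
tool_pos: [0.5979, 0.1534, 0.112]
tcp_rot: [1.867, 1.878, 0.59]
wrist_force: [-16.9, -1.9, 25.7]
width: 0.134
grip_force: 58.9
```

```bash
python3 -c "
from h import *
tf((.6625,.154),.4,35)"
```

```text
t 18.05 a 110.8 n -1.3 lat -0.1 mm rot err [ 0.02 -0.13  0.04] F tool [ -1.9   0.9 -30.8] T [-0.07 -0.44 -0.08] w 0.134 59.0
```

>>> jog_arm(deltas=[0,0,0.002,0,0,0,-1,0,0,0.002,0,0,0,-1,0,0,-0.004,0,0,0,0.2,0,0,-0.004,0,0,0,0.2,0,0,-0.004,0,0,0,0.2,0,0,-0.03,0,0,0,0.2,0,0,-0.08,0,0,0,0.3,0,0,-0.13,0,0,0,0.4])

```text
time: 18.85
tool_pos: [0.521, 0.1522, 0.2139]
tcp_rot: [1.872, 1.883, 0.581]
wrist_force: [1.7, -0.3, 1.2]
width: 0.7
grip_force: 0.0
```

>>> jog_arm(deltas=[0,-0.05,-0.03,0,0,0,0.4,0,-0.1,-0.06,0,0,0,0.4,0,-0.1,-0.06,0,0,0,0.4])

```text
time: 19.15
tool_pos: [0.4027, 0.1508, 0.2052]
tcp_rot: [1.871, 1.882, 0.583]
wrist_force: [-0.6, 0.2, 0.4]
width: 0.699
grip_force: 0.0
```

Run:
```python
from h import *
s=readout.read_state();print(s['time'],np.round(s['tool_pos'],3))
D={n:read_camera(n) for n in('scene','side')}
for n,d in D.items(): 
  for nm,F,yaw,w in(('sq',(.6685,-.157),-9.65,.05),('A',(.662,.079),.7,.03),('B',(.661,.154),.7,.03)):
    f=frame(yaw,35);q=lambda a,nn,y:np.array([*F,.022])-a*f[:,2]+nn*f[:,1]+y*f[:,0]
    if nm=='sq': P=[q(.13,-.006,-w),q(.13,-.006,w)]
    else: P=[q(.13,-.006,0),q(.1,.006,-w),q(.1,.006,w)]
    print(n,nm,proj(d,P).round(1).tolist())
  g=cv2.inRange(cv2.cvtColor(d['color'],cv2.COLOR_BGR2HSV),(15,50,120),(35,220,255))
  for k in cv2.findContours(g[100:330],0,2)[0]:
    b=cv2.boundingRect(k)
    if cv2.contourArea(k)>150 and 240<b[0]<440: print(n,b[0],b[1]+100,b[2],b[3],cv2.approxPolyDP(k,3,True).reshape(-1,2).tolist())
crop(D['scene']['color'],235,215,212,165,1.8,'pics/a.png');crop(D['side']['color'],265,140,206,165,1.8,'pics/b.png')
cv2.imwrite('pics/f.png',np.hstack([cv2.imread('pics/a.png'),cv2.imread('pics/b.png')]))
```

```text
19.15 [0.403 0.151 0.205]
scene sq [[248.3, 295.0], [297.2, 293.4]]
scene A [[375.9, 274.2], [365.4, 291.6], [392.5, 286.6]]
scene B [[409.2, 268.2], [399.2, 285.4], [425.5, 280.5]]
scene 300 303 60 27 [[359, 229], [355, 220], [346, 222], [355, 218], [353, 215], [339, 216], [342, 212], [356, 213], [359, 203], [355, 203], [356, 207], [351, 204], [354, 208], [322, 215], [319, 210], [332, 206], [314, 208], [313, 213], [311, 209], [300, 210], [307, 215], [310, 211], [319, 213], [306, 219], [320, 214], [317, 219], [322, 215], [326, 218], [327, 214], [335, 218], [338, 215], [340, 222], [338, 219], [345, 218], [345, 225], [329, 226], [328, 222], [325, 227], [321, 223], [325, 229]]
scene 438 276 202 54 [[438, 229], [506, 229], [507, 225], [512, 228], [518, 223], [525, 224], [517, 229], [542, 229], [533, 225], [534, 221], [560, 217], [574, 229], [577, 225], [581, 229], [618, 229], [639, 223], [609, 223], [630, 219], [631, 215], [639, 217], [639, 200], [628, 200], [639, 194], [625, 189], [598, 201], [585, 198], [565, 206], [551, 201], [551, 206], [547, 203], [526, 210], [524, 203], [534, 202],
[... 1659 characters left out ...]
[429, 115], [412, 117], [421, 113], [417, 107], [421, 106], [493, 140], [502, 140], [503, 134], [492, 129], [486, 120], [469, 119], [498, 114], [497, 104], [506, 98], [500, 93], [502, 81], [489, 83], [487, 77], [509, 74], [504, 68], [510, 66], [502, 66], [511, 61], [516, 66], [516, 59], [519, 63], [531, 61], [520, 46], [524, 48]]
side sq [[424.2, 248.3], [401.2, 212.6]]
side A [[350.1, 166.1], [367.0, 175.8], [352.6, 160.6]]
side B [[332.8, 147.4], [349.1, 156.9], [335.8, 142.7]]
side 401 210 43 52 [[403, 110], [401, 114], [422, 146], [442, 160], [420, 124]]
side 331 141 44 46 [[333, 41], [335, 51], [373, 86], [371, 79]]
side 404 100 41 31 [[444, 0], [419, 0], [404, 30], [428, 22], [434, 4]]
```

View pics/f.png

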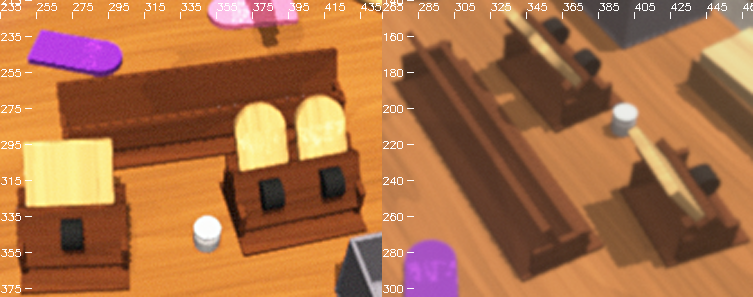

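Run:
```python
from h import *
import pickle
def tops(d,cols,rng):
  o=[]
  for c in cols:
    h=cv2.cvtColor(d['color'],cv2.COLOR_BGR2GRAY)[rng[0]:rng[1],c].astype(float);b=d['color'][rng[0]:rng[1],c].astype(int);k=np.argmax(np.diff(b[:,1]));o.append(int(k+rng[0]))
  return o
S2=pickle.load(open('d2.pkl','rb'))['scene'];S=read_camera('scene')
f=frame(-9.65,35)
def pr(d,p0,a): return proj(d,[p0+a*f[:,2]-.006*f[:,1]+y*f[:,0] for y in(-.04,0,.04)]).round(1).tolist()
p0=np.array([.5451,-.1329,.2017]);P=pr(S2,p0,-.0189);print('pre',P,tops(S2,[round(x) for x,_ in P],(225,265)))
p1=np.array([.6065,-.1461,.1125]);P=pr(S,p1,-.0189);print('now',P,tops(S,[round(x) for x,_ in P],(275,310)))
```

```text
pre [[251.8, 242.8], [271.8, 242.2], [291.8, 241.6]] [242, 258, 236]
now [[253.3, 295.3], [272.9, 294.7], [292.4, 294.0]] [293, 292, 291]
```

Run:
```python
from h import *
p,Rt=pose((.661,.154),.7,35,.165);delta(p,Rt)
for F,yaw in(((.662,.079),.7),((.6685,-.157),-9.65)): 
  p1,R1=pose(F,yaw,35,.165);print(Rt.T@(p1-p),np.degrees(R.from_matrix(Rt.T@R1).as_rotvec()))
```

```text
mm [ -0.6 103.1 132.9] deg [-0.19  0.23 -0.17]
[-7.50066197e-02  6.85223200e-05  4.79798450e-05] [0. 0. 0.]
[-0.2940653   0.00429226  0.00300547] [-1.59895920e-15 -5.93651612e+00  8.47822366e+00]
```

>>> jog_arm(deltas=[0,0.05,0,0,0,0,-1,0,0.1,0.03,-0.2,0.2,-0.2,-1,-0.0006,0.103,0.08,-0.2,0.2,-0.2,-1,-0.0006,0.103,0.12,-0.2,0.2,-0.2,-1,-0.0006,0.103,0.133,-0.2,0.2,-0.2,-1,-0.0006,0.103,0.133,-0.2,0.2,-0.2,-1,-0.0006,0.103,0.133,-0.2,0.2,-0.2,-1])

```text
time: 20.0
tool_pos: [0.5681, 0.1521, 0.1573]
tcp_rot: [1.864, 1.883, 0.592]
wrist_force: [0.1, -0.3, -0.5]
width: -0.0
grip_force: 0.0
```

>>> jog_arm(deltas=[0,0,0.005,0,0,0,-1,0,0,0.01,0,0,0,-1,0,0,0.013,0,0,0,-1,0,0,0.016,0,0,0,-1,0,0,0.018,0,0,0,-1,0,0,0.02,0,0,0,-1])

```text
time: 20.6
tool_pos: [0.5792, 0.1531, 0.1432]
tcp_rot: [1.862, 1.882, 0.596]
wrist_force: [-24.3, -3.2, 30.3]
width: -0.001
grip_force: 19.2
```

```bash
python3 -c "
from h import *
tf((.661,.154),.7,35)"
```

```text
t 20.6 a 146.2 n 2.5 lat 0.1 mm rot err [-0.16 -0.03  0.07] F tool [ -2.9  -2.4 -38.8] T [ 0.68 -0.31  0.01] w -0.001 19.0
```

>>> jog_arm(deltas=[0,0,-0.03,0,0,0,-1,0,0,-0.08,0,0,0,-1,0,-0.03,-0.12,0,0,0,-1,0,-0.03,-0.12,0,0,0,-1,0,-0.03,-0.12,0,0,0,-1,0,-0.03,-0.12,0,0,0,-1])

```text
time: 21.2
tool_pos: [0.4855, 0.1518, 0.2225]
tcp_rot: [1.863, 1.884, 0.594]
wrist_force: [0.1, -0.1, -0.5]
width: 0.003
grip_force: 0.0
```

```bash
python3 -c "
from h import *
tf((.661,.154),.7,35);print(finish_job())"
```

```text
t 21.2 a 264.9 n -28.8 lat -0.0 mm rot err [-0.04 -0.05  0.04] F tool [-0.1 -0.2  0.5] T [ 0.29  0.01 -0.02] w 0.003 0.0
the job is handed in; nothing more can be done
None
```

All three templates were pushed until they stopped on their slot floors and let go (both arches in the narrow rack, the square in the wide rack), and the job was handed in at about 21 s; the hand-in gave no verdict, so a pass isn't confirmed.

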